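# Sort the odds and ends on the kitchen worktop

### The arm

A 7-joint arm with a two-finger parallel gripper is mounted at the origin on a cart in front of the work surface, level with it; the furniture and walls round the work are solid. World frame = base frame: x ahead of the robot, y to its left, z up, the work surface at z = 0. Lengths are in m, angles in degrees, forces in N, time in s.
With the tool pointing down it reaches from about 0.4 to 0.85 m from the base axis. Payload 4.5 kg.
Tool frame: the origin (TCP) lies at the very end of the fingers, on their centre line; the grasp point (between the pads) lies 19 mm behind it; z points along the fingers, y is the line along which they close (so a half turn about z gives the same grasp; the last joint's range is limited). The gripper opens to 88 mm and grips with 3 to 60 N. Pads are 18 mm wide; open, the fingers measure 123 mm over their backs; the gripper's body (75 mm by 187 mm) begins 45 mm behind the grasp point.
Start: joints at [76.077, 39.483, -11.15, 89.685, 9.013, 51.709, -12.324], TCP at [0.171, -0.601, 0.239] pointing down, gripper open.
Joint ranges: [-172.22, 172.22], [-26.19, 119.32], [-84.43, 86.54], [7.71, 146.69], [-57.33, 237.33], [2.42, 119.75], [-152.13, 152.13]. Speed limits (degrees/s): [147.25, 147.25, 180, 180, 180, 180, 180].

### API

Orientations are given as [roll, pitch, yaw] about the fixed x, y, z axes, in that order (R = Rz(yaw) Ry(pitch) Rx(roll)).
In Python, from bench import * gives the robot as it stands.
- The arm moves only by the shell command python3 -m creep FILE [FORCE], which reads ROWS from the file FILE. ROWS is a JSON list of rows, 1 to 5 of them, each written [[dx, dy, dz], turn, opening]: dx, dy, dz in shares of the most that a row can go, 1 being 50 mm, then a turn about the tool's z in parts of the range, where 1.0 means 360 degrees, then the opening from 0.0 (shut) to 1.0 (fully open); each row shifts and turns the commanded pose from where the row before left it, along the tool's axes as they then stand; what a row does not reach is not made up. A row lasts 1/10 s, in which the tool goes at most 0.05 m and 8.59 degrees, less where a joint would pass 70% of its speed; a pose out of reach is approached as far as the arm can. The fingers move at their own pace and stop on an object; FORCE is the grip in N (left out, the last holds). Time passes only in rows, so rows that do not move let the fingers close. It prints the time, the measured TCP pose, the force, the opening and the grip force at its end. Input that does not fit is refused with a message, and nothing moves.
- observe(): the state, without advancing time (a new reading comes with each control period).
- grab_frame(name): name is "scene" or "top"; returns a dict with "img" (384x512x3 uint8, blue, green, red), "K" (3x3 intrinsics, pixels), "world_from_camera" (4x4, takes a point from camera to world coordinates). Camera axes: x right, y up, looking along -z (the intrinsics and any distortion apply to the point x, -y, -z); pixel columns grow to the right and rows downward; lengths in m; the calibration is good to about 2 mm. A picture is of the moment at which its call begins. There is no depth.
- close_job(): hands the job in; it is judged then, once.
The state is a dict: "time": time; "joint_positions": joint angles; "dq": joint speeds; "tau": joint torques, N m; "tcp_pos": TCP position; "tool_rot": TCP orientation; "force": force on the tool from outside, world axes, zero at the start; "wrist_torque": the same for the moment, N m; "width": opening from 0.0 (shut) to 1.0 (fully open); "grasp_force": force on a finger pad.
Only numpy, scipy, OpenCV 4.12 (cv2) and the standard library are available. Lean on these libraries where they do the work, as an engineer would, in place of code of your own. Each camera call takes 0.05 s, during which the arm holds its last target. There are 200 camera calls.

### The job

Tidy the worktop: stand the salt shaker, the red-lidded and the green-lidded spice jar upright, side by side, on the floor of the round dark wooden caddy; lay the marker flat in the yellow rectangular pen tray and the wooden bag peg flat in the blue round dish. Set the shaker and jars down gently, never dropping them or tipping them over, and leave the tea light and the pink mug where they stand.

Things in the scene. Friction and masses are not known exactly. Their poses are not given: they have to be found in the camera images.
- salt_shaker: Glass salt shaker with grey domed top: body 44 mm across up to 74 mm high, top 34 mm across, 90 mm high in all, 120 g, stands upright, loose. Origin: centre of its underside, z up along its axis; round, so its yaw does not matter.
- red_jar: Small spice jar with a red lid and paper label, 44 mm across, 90 mm high, 120 g, stands upright, loose. Best gripped 55 to 75 mm above its underside. Origin: centre of its underside, z up along its axis; round, so its yaw does not matter.
- green_jar: The same small spice jar with a green lid, 44 mm across, 90 mm high, 120 g, stands upright, loose. Origin: centre of its underside, z up along its axis; round, so its yaw does not matter.
- marker: Slim marker pen with a white barrel and a black cap, lying flat on the worktop, 135 mm long along its own y, 17 mm wide (x), 16 mm high, 20 g, loose. Origin: middle of its length, on the underside. Grip it across its x at the middle.
- peg: Wooden bag peg lying flat on the worktop, 72 mm long along its own y, 15 mm wide (x), 12 mm high, 15 g, loose. Origin: middle of its underside.
- caddy: Round dark wooden caddy, open at the top, fixed to the worktop: inner diameter 120 mm, outer 128 mm, rim 38 mm above the worktop, inner floor 5 mm above it. Origin: centre of its underside. Shaker and jars fit only as a three-cornered cluster: centres 30 mm from the middle, 120 degrees apart, leave 8 mm between them and to the wall; none can stand in the middle.
- pen_tray: Yellow rectangular plastic tray, open at the top, fixed to the worktop: outer 120 mm along its own x, 170 mm along its own y, walls 4 mm thick, rim 18 mm above the worktop, inner floor 4 mm above it. Origin: centre of its underside.
- peg_dish: Round low blue ceramic dish, open at the top, fixed to the worktop: inner diameter 120 mm, outer 128 mm, rim 18 mm above the worktop, inner floor 4 mm above it. Origin: centre of its underside.
- tea_light: Bystander: tea light, a green candle in a metal cup, 38 mm across, 15 mm high, loose, stands near the front edge. Origin: centre of its underside.
- pink_mug: Bystander: pink mug with a handle, 86 mm by 123 mm with the handle, 90 mm high, loose, stands at the front right. Origin: centre of its underside.

How it is judged:
By the outcome, as a careful person would: the job done as asked, in the order asked, and still so for the second after the job is handed in, with the robot touching nothing.
It also fails if it takes over 115 s, if anything falls off the work surface, if the arm or the gripper's body presses on something with over 40 N, if the wrist force passes 120 N, or if a joint passes its speed limit or range.

## Working session

There is one attempt and no reset: what is moved stays moved. The work goes in short steps, Python scripts to look and compute and a shell command to move; the robot and the scene stay as the last step left them, time stands still between calls to the robot, and variables do not carry over. Pictures are saved under pics/ and viewed, at most 14 in all, crops included, and the job is handed in when it is done.

```bash
mkdir -p pics; ls; python3 - <<'E'
from bench import *
import cv2
s=observe();print(s)
for n in("scene","top"):
    f=grab_frame(n);cv2.imwrite(f"pics/{n}0.png",cv2.resize(f["img"],(800,600),interpolation=cv2.INTER_CUBIC));print(f["K"],f["world_from_camera"],[k for k in f])
    cv2.imwrite(f"pics/raw_{n}0.png",f["img"])
E
```

```text
pics
{'time': 0.0, 'joint_positions': array([ 76.07726379,  39.53299739, -11.1450376 ,  89.74582851,
         9.01209715,  51.70787082, -12.32239952]), 'dq': array([ 0.02374787,  0.04465184,  0.03436646, -0.00792425,  0.02733257,
        0.04461688,  0.08407413]), 'tau': array([ 8.14077612e-04, -5.27567625e+01, -1.26680128e+00, -1.53428507e+01,
       -5.27575251e-02,  6.53526688e-03,  1.44939736e-04]), 'tcp_pos': array([ 0.17058153, -0.60061072,  0.23790769]), 'tool_rot': array([-1.79895359e+02,  6.92357107e-03,  1.58660441e+01]), 'force': array([ 0.24996816, -0.32404161, -1.02961938]), 'wrist_torque': array([-0.05523777,  0.01087653,  0.01832469]), 'grasp_force': 0.0, 'width': 1.00315158980252}
[[481.39355886   0.         250.06978796]
 [  0.         481.39355886 197.49458935]
 [  0.           0.           1.        ]] [[-0.75342948  0.30209847 -0.584021   -0.40795634]
 [-0.6575226  -0.34232567  0.67117596  0.89564836]
 [ 0.00283585  0.88969076  0.45655483  0.70767323]
 [ 0.          0.          0.          1.        ]] ['img', 'K', 'world_from_camera']
[[355.28553183   0.         254.36885904]
 [  0.         355.28553183 192.84820928]
 [  0.           0.           1.        ]] [[-0.01915827  0.98731247 -0.15762947  0.18154538]
 [-0.99973238 -0.01687249  0.01582651 -0.05566232]
 [ 0.01296611  0.1578905   0.9873715   1.39980943]
 [ 0.          0.          0.          1.        ]] ['img', 'K', 'world_from_camera']
```

View pics/scene0.png

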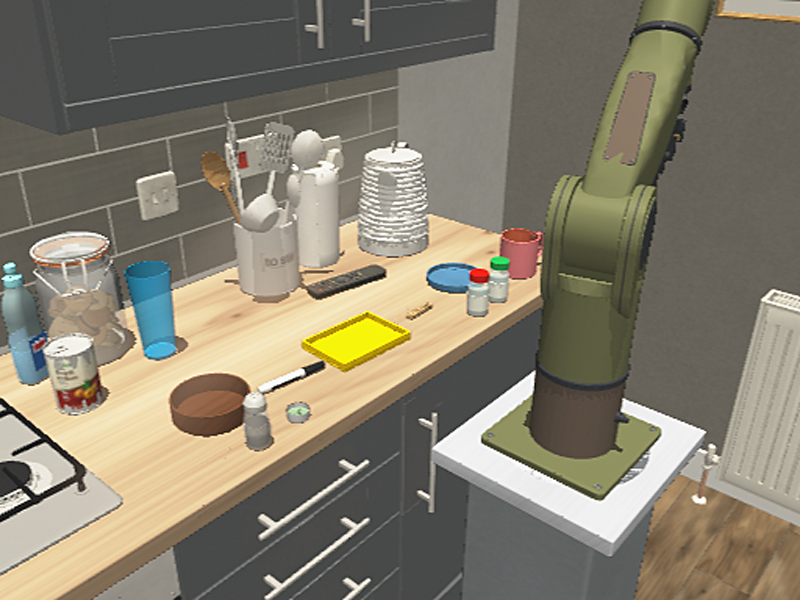

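View pics/top0.png

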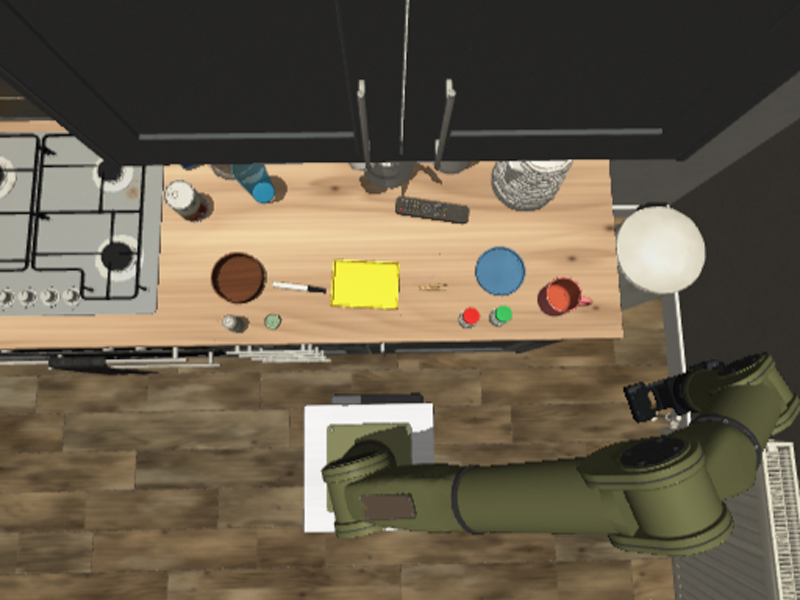

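The scene view shows the shaker at (257,420), tea light (298,412), caddy (210,404), marker (292,377), tray (357,340), peg (420,310), jars (478,292) and (498,280), dish (455,277). The top view shows the same layout. Next I take enlarged crops.

```bash
python3 - <<'E'
import cv2,numpy as np
t=cv2.imread("pics/raw_top0.png");s=cv2.imread("pics/raw_scene0.png")
R=lambda i,k:cv2.resize(i,None,fx=k,fy=k,interpolation=cv2.INTER_CUBIC)
cv2.imwrite("pics/topcrop.png",np.vstack([R(t[160:210,130:260],6),R(t[160:210,260:390],6)]))
cv2.imwrite("pics/scenecrop.png",np.hstack([R(s[195:295,105:235],6)]))
cv2.imwrite("pics/scenecrop2.png",np.hstack([R(s[145:240,220:350],6)]))
E
```

```text
(no output)
```

View pics/topcrop.png

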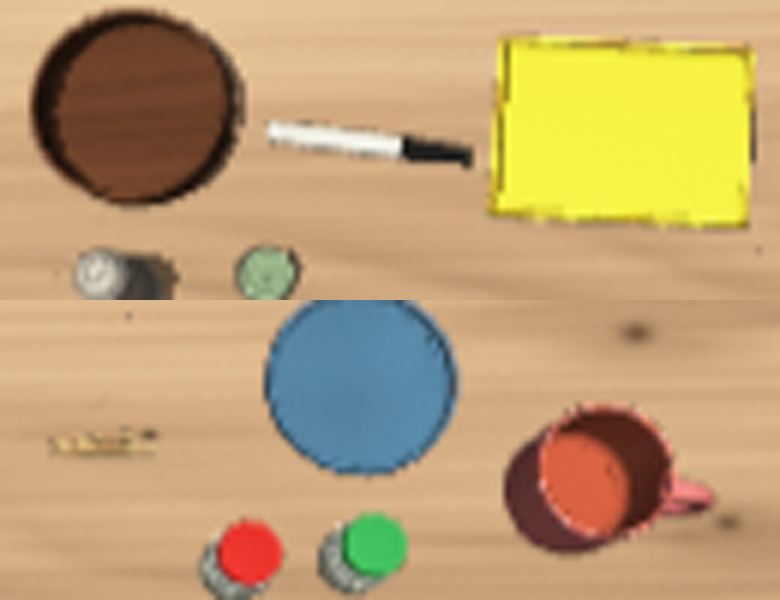

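View pics/scenecrop.png

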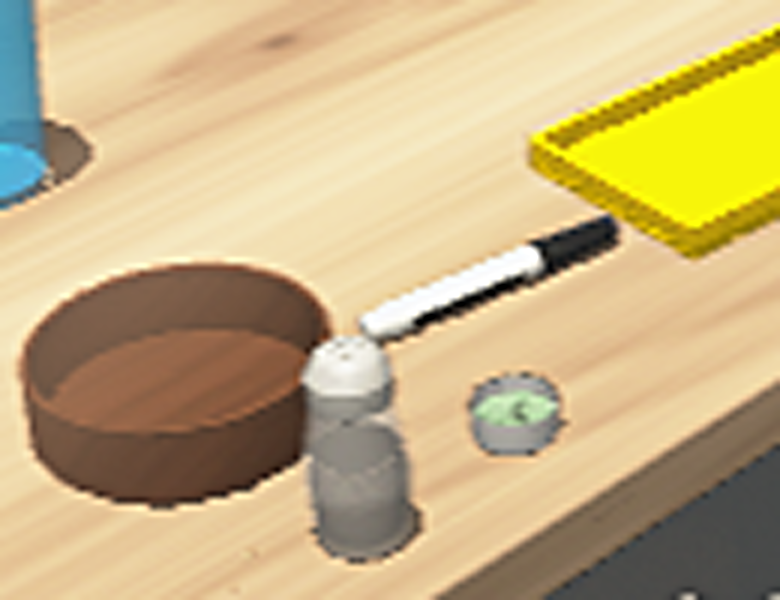

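View pics/scenecrop2.png

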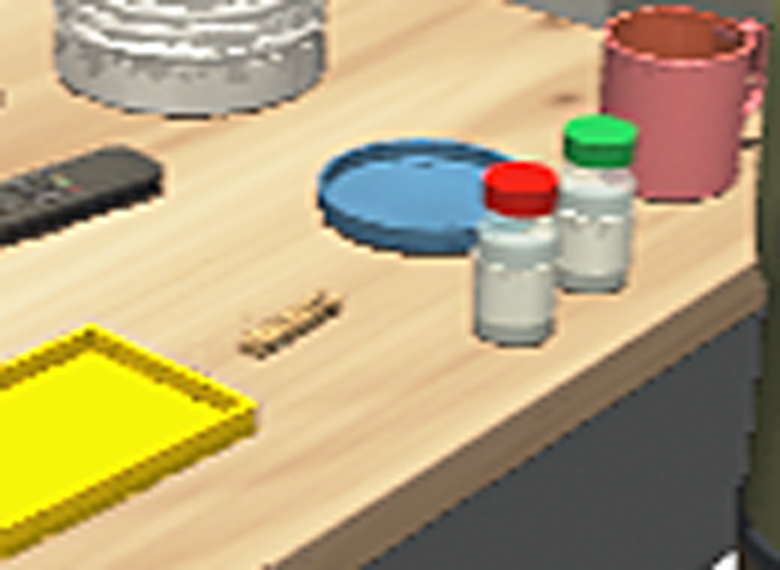

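The crops show every object clearly: the lid tops, the rims, the marker ends with the cap towards the tray, and the peg ends. I read those pixels off and project them onto planes at known heights, comparing the two cameras.

```bash
cat > h.py <<'E'
import numpy as np
from bench import *
def ray(f,u,v,z):
    K=np.asarray(f["K"]);T=np.asarray(f["world_from_camera"])
    d=T[:3,:3]@np.array([(u-K[0,2])/K[0,0],-(v-K[1,2])/K[1,1],-1.]);o=T[:3,3]
    return o+d*(z-o[2])/d[2]
E
python3 - <<'E'
from h import *
t=grab_frame("top");s=grab_frame("scene")
A=lambda x,y,z:ray(t,130+(x+.5)/6-.5,160+(y+.5)/6-.5,z)[:2].round(4)
B=lambda x,y,z:ray(t,260+(x+.5)/6-.5,160+(y-300+.5)/6-.5,z)[:2].round(4)
C=lambda x,y,z:ray(s,105+(x+.5)/6-.5,195+(y+.5)/6-.5,z)[:2].round(4)
D=lambda x,y,z:ray(s,220+(x+.5)/6-.5,145+(y+.5)/6-.5,z)[:2].round(4)
print("caddy",A(133,107,.038),C(177,349,.038))
print("shaker",A(101,271,.088),C(347,350,.088))
print("marker",A(267,131,.008),A(473,158,.008),C(365,328,.008),C(617,230,.008))
print("tea",A(268,272,.015),C(515,405,.015))
c=[A(502,38,.018),A(753,48,.018),A(747,225,.018),A(490,213,.018)];print("tray",c,np.mean(c,0),C(532,150,.018),D(255,412,.018),D(92,330,.018))
print("peg",B(50,443,.008),B(157,437,.008),D(248,348,.008),D(335,297,.008))
print("dish",B(361,378,.018))
print("red",B(250,552,.09),D(521,181,.09)); print("green",B(376,545,.09),D(600,131,.09)); print("mug",B(605,471,.09),D(680,33,.09))
E
```

```text
caddy [0.4666 0.3209] [0.4671 0.3288]
shaker [0.3532 0.3241] [0.3523 0.3285]
marker [0.4552 0.2404] [0.4347 0.1041] [0.458 0.239] [0.4341 0.1083]
tea [0.3601 0.2367] [0.3575 0.2421]
tray [array([0.5135, 0.0838]), array([ 0.504 , -0.0826]), array([ 0.3853, -0.0764]), array([0.3961, 0.0918])] [0.449725 0.00415 ] [0.5053 0.0949] [ 0.3807 -0.065 ] [ 0.5003 -0.0763]
peg [ 0.4409 -0.1327] [ 0.4438 -0.204 ] [ 0.4388 -0.1291] [ 0.4416 -0.2053]
dish [ 0.4795 -0.3399]
red [ 0.3547 -0.2507] [ 0.3528 -0.2442]
green [ 0.3577 -0.3293] [ 0.3585 -0.3255]
mug [ 0.402  -0.4754] [ 0.4036 -0.4758]
```

Units first: shifts go in shares of 50 mm and turns go in shares of 360 degrees. So -8.2 degrees / 360 = -0.0228.

```bash
echo '[[[0, 0, 0], -0.0228, 1], [[0, 0, 0], -0.0228, 1], [[0, 0, 0], -0.0228, 1], [[0, 0, 0], -0.0228, 1], [[0, 0, 0], -0.0228, 1]]' > next.json && python3 -m creep next.json; echo '[[[0, 0, 0], -0.0231, 1], [[0, 0, 0], -0.0231, 1], [[0, 0, 0], -0.0231, 1], [[0, 0, 0], -0.0231, 1], [[0, 0, 0], 0, 1]]' > next.json && python3 -m creep next.json
```

```text
time: 0.7
tcp_pos: [0.1707, -0.6011, 0.2385]
tool_rot: [-180.0, -0.0, 57.2]
force: [0.8, 0.8, 0.1]
width: 1.001
grasp_force: 0.0
time: 1.2
tcp_pos: [0.1705, -0.6011, 0.2383]
tool_rot: [180.0, -0.0, 90.1]
force: [0.7, -0.2, -1.4]
width: 1.001
grasp_force: 0.0
```

Yaw is 90, so tool x = world y, tool y = world x, and tool z is down.

In the tool's units: 0.04 m is 0.8, 0.028 m is 0.56.

```bash
echo '[[[0.8, 0.56, 0], 0, 1], [[0.8, 0.56, 0], 0, 1], [[0.8, 0.56, 0], 0, 1], [[0.8, 0.56, 0], 0, 1], [[0.8, 0.56, 0], 0, 1]]' > next.json && python3 -m creep next.json; echo '[[[0.8, 0.56, 0], 0, 1], [[0.8, 0.56, 0], 0, 1], [[0.8, 0.56, 0], 0, 1], [[0.8, 0.56, 0], 0, 1], [[0.8, 0.56, 0], 0, 1]]' > next.json && python3 -m creep next.json; echo '[[[1, 0, 0], 0, 1], [[1, 0, 0], 0, 1], [[1, 0, 0], 0, 1], [[1, 0, 0], 0, 1], [[0, 0, 0], 0, 1]]' > next.json && python3 -m creep next.json; python3 -c "
from bench import *;print(observe()['joint_positions'].round(1))"
```

```text
time: 1.7
tcp_pos: [0.3114, -0.3995, 0.2389]
tool_rot: [180.0, 0.0, 89.8]
force: [0.5, 0.5, 0.4]
width: 1.0
grasp_force: 0.0
time: 2.2
tcp_pos: [0.4513, -0.1993, 0.2389]
tool_rot: [180.0, 0.0, 89.8]
force: [1.3, -0.5, 0.6]
width: 0.999
grasp_force: 0.0
time: 2.7
tcp_pos: [0.4508, 0.0078, 0.2396]
tool_rot: [179.8, -0.3, 90.6]
force: [0.1, 0.2, -0.1]
width: 0.997
grasp_force: 0.0
[ 13.2  28.7 -29.8 118.   22.1  38.4 -30.4]
```

In the tool's units: 0.04 m is 0.8, -0.012 m is -0.24.

```bash
echo '[[[0.8, -0.24, 0], 0, 1], [[0.8, -0.24, 0], 0, 1], [[0.8, -0.24, 0], 0, 1], [[0.8, -0.24, 0], 0, 1], [[0.8, -0.24, 0], 0, 1]]' > next.json && python3 -m creep next.json; echo '[[[0.8, -0.24, 0], 0, 1], [[0.8, -0.24, 0], 0, 1], [[0.76, -0.26, 0], 0, 1], [[0, 0, 0.4], 0, 1], [[0, 0, 0], 0, 1]]' > next.json && python3 -m creep next.json; python3 -c "
from bench import *
import cv2
print(observe()['joint_positions'].round(1))
f=grab_frame('scene');t=grab_frame('top')
R=lambda i,k:cv2.resize(i,None,fx=k,fy=k,interpolation=cv2.INTER_CUBIC)
import numpy as np
cv2.imwrite('pics/s1.png',np.vstack([R(f['img'][170:300,105:235],3),R(t['img'][160:225,130:260],3)]))"
```

```text
time: 3.2
tcp_pos: [0.3897, 0.2, 0.2388]
tool_rot: [180.0, 0.0, 89.8]
force: [0.5, 0.3, 0.3]
width: 1.003
grasp_force: 0.0
time: 3.7
tcp_pos: [0.3518, 0.3166, 0.2173]
tool_rot: [-179.9, 0.2, 90.0]
force: [-0.2, -0.9, 0.5]
width: 1.0
grasp_force: 0.0
[-30.9  31.9 -25.7 115.9  22.3  37.1 -71.3]
```

View pics/s1.png

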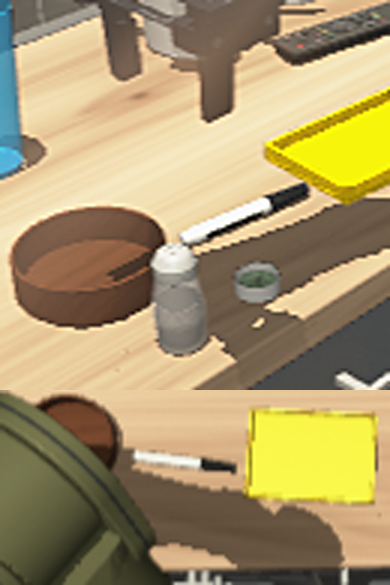

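The gripper is above the shaker. The fingertip bottoms sit near crop (125,77) and (210,117), which I use to check the calibration against the arm.

```bash
python3 -c "
from h import *
f=grab_frame('scene')
for p in ((105+124/3,170+78/3),(105+210/3,170+118/3),(105+167/3,170+98/3)): print(ray(f,*p,.217).round(4))"
```

```text
[0.399  0.3228 0.217 ]
[0.3032 0.3216 0.217 ]
[0.3499 0.3222 0.217 ]
```

In the tool's units: 0.04 m is 0.8, 0.03 m is 0.6.

```bash
echo '[[[0.16, 0.02, 0.8], 0, 1], [[0, 0, 0.8], 0, 1], [[0, 0, 0.8], 0, 1], [[0, 0, 0.6], 0, 1], [[0, 0, 0.4], 0, 1]]' > next.json && python3 -m creep next.json; echo '[[[0, 0, 0.14], 0, 1], [[0, 0, 0], 0, 0.3], [[0, 0, 0], 0, 0.3], [[0, 0, 0], 0, 0.3], [[0, 0, 0], 0, 0.3]]' > next.json && python3 -m creep next.json 15;echo '[[[0, 0, 0], 0, 0.3], [[0, 0, 0], 0, 0.3], [[0, 0, 0], 0, 0.3]]' > next.json && python3 -m creep next.json 15
```

```text
time: 4.35
tcp_pos: [0.3546, 0.3237, 0.0474]
tool_rot: [180.0, 0.1, 89.9]
force: [-0.1, 0.6, 1.0]
width: 0.996
grasp_force: 0.0
time: 4.85
tcp_pos: [0.3544, 0.3253, 0.0427]
tool_rot: [179.9, -0.1, 90.0]
force: [0.5, -0.2, 0.4]
width: 0.66
grasp_force: 0.0
time: 5.15
tcp_pos: [0.3537, 0.325, 0.0419]
tool_rot: [-180.0, -0.0, 90.1]
force: [-0.4, 0.9, 3.5]
width: 0.425
grasp_force: 15.0
```

In the tool's units: -0.02 m is -0.4, -0.01 m is -0.2.

```bash
echo '[[[0, 0, 0], 0, 0.3], [[0, 0, -0.2], 0, 0.3], [[0, 0, -0.4], 0, 0.3], [[0, 0, 0], 0, 0.3]]' > next.json && python3 -m creep next.json 20; python3 -c "
from bench import *
import cv2
f=grab_frame('scene')
cv2.imwrite('pics/s2.png',cv2.resize(f['img'][190:300,105:235],None,fx=4,fy=4,interpolation=cv2.INTER_CUBIC))"
```

```text
time: 5.55
tcp_pos: [0.3548, 0.3257, 0.0735]
tool_rot: [179.9, -0.1, 90.0]
force: [-0.9, 0.2, -0.8]
width: 0.417
grasp_force: 19.7
```

View pics/s2.png

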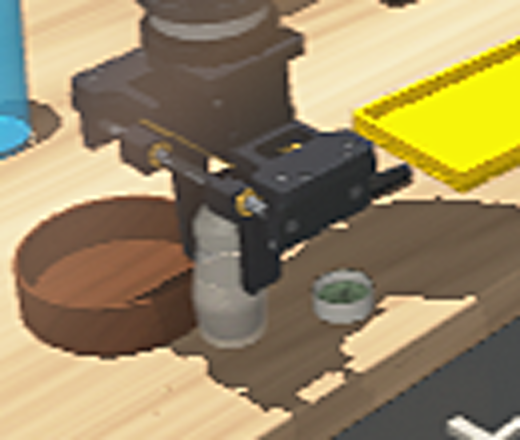

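The shaker is lifted upright between the fingers, with its base near crop (232,326). I work out its offset in the gripper.

```bash
python3 -c "
from h import *
f=grab_frame('scene')
for p in ((193,316),(266,316),(229.5,328)): print(ray(f,105+p[0]/4,190+p[1]/4,.031).round(4))"
```

```text
[0.3852 0.3352 0.031 ]
[0.3525 0.3064 0.031 ]
[0.3594 0.3286 0.031 ]
```

In the tool's units: -0.04 m is -0.8, 0.038 m is 0.76.

```bash
echo '[[[0, 0, -0.8], 0, 0.3], [[0, 0, 0], 0, 0.3], [[0.2, 0.74, 0], 0, 0.3], [[0.2, 0.74, 0], 0, 0.3], [[0.18, 0.76, 0], 0, 0.3]]' > next.json && python3 -m creep next.json; echo '[[[0, 0, 0], 0, 0.3], [[0, 0, 0.4], 0, 0.3], [[0, 0, 0.4], 0, 0.3], [[0, 0, 0], 0, 0.3]]' > next.json && python3 -m creep next.json; python3 -c "
from bench import *
import cv2
f=grab_frame('scene')
cv2.imwrite('pics/s3.png',cv2.resize(f['img'][180:290,105:235],None,fx=4,fy=4,interpolation=cv2.INTER_CUBIC))"
```

```text
time: 6.15
tcp_pos: [0.4667, 0.354, 0.1107]
tool_rot: [-179.9, 0.0, 90.1]
force: [-0.2, 0.6, -1.5]
width: 0.424
grasp_force: 19.7
time: 6.55
tcp_pos: [0.4635, 0.3521, 0.0685]
tool_rot: [-179.7, 0.3, 90.1]
force: [-0.8, -0.4, -0.1]
width: 0.419
grasp_force: 19.7
```

View pics/s3.png

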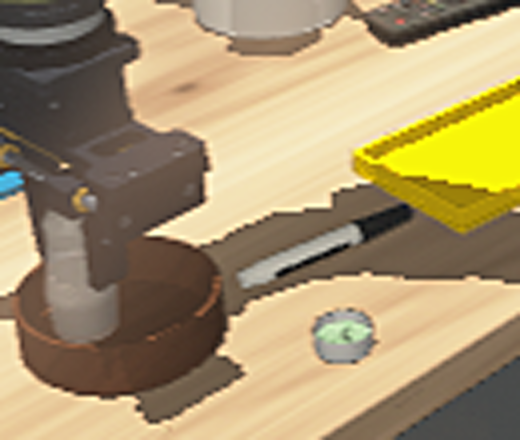

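The shaker is inside the rim with clearance: base at crop (85,330), caddy centre at about (123,320). I lower it slowly.

In the tool's units: 0.008 m is 0.16, 0.006 m is 0.12.

```bash
echo '[[[0, 0, 0.16], 0, 0.3], [[0, 0, 0.12], 0, 0.3], [[0, 0, 0.06], 0, 0.3], [[0, 0, 0], 0, 0.3]]' > next.json && python3 -m creep next.json; echo '[[[0, 0, 0.04], 0, 0.3], [[0, 0, 0], 0, 0.3]]' > next.json && python3 -m creep next.json; echo '[[[0, 0, 0.04], 0, 0.3], [[0, 0, 0], 0, 0.3]]' > next.json && python3 -m creep next.json
```

```text
time: 7.0
tcp_pos: [0.4657, 0.3539, 0.0545]
tool_rot: [-180.0, 0.0, 90.1]
force: [-0.2, -0.1, -1.0]
width: 0.425
grasp_force: 19.7
time: 7.2
tcp_pos: [0.4659, 0.3541, 0.0527]
tool_rot: [180.0, -0.0, 90.1]
force: [0.5, -0.5, -0.7]
width: 0.424
grasp_force: 19.7
time: 7.4
tcp_pos: [0.4658, 0.354, 0.0506]
tool_rot: [-180.0, 0.0, 90.1]
force: [-0.6, -0.1, -0.6]
width: 0.427
grasp_force: 19.7
```

In the tool's units: 0.002 m is 0.04.

```bash
echo '[[[0, 0, 0.04], 0, 0.3], [[0, 0, 0], 0, 0.3], [[0, 0, 0], 0, 0.3]]' > next.json && python3 -m creep next.json; echo '[[[0, 0, 0.02], 0, 0.3], [[0, 0, 0], 0, 0.3], [[0, 0, 0], 0, 0.3]]' > next.json && python3 -m creep next.json; echo '[[[0, 0, 0.02], 0, 0.3], [[0, 0, 0], 0, 0.3], [[0, 0, 0], 0, 0.3]]' > next.json && python3 -m creep next.json
```

```text
time: 7.7
tcp_pos: [0.4658, 0.354, 0.0486]
tool_rot: [-180.0, 0.0, 90.1]
force: [-0.1, 0.3, -1.2]
width: 0.423
grasp_force: 19.7
time: 8.0
tcp_pos: [0.4658, 0.3541, 0.0477]
tool_rot: [180.0, 0.0, 90.1]
force: [-0.5, -0.7, -0.5]
width: 0.425
grasp_force: 19.7
time: 8.3
tcp_pos: [0.466, 0.3543, 0.047]
tool_rot: [180.0, -0.0, 90.1]
force: [-0.2, -0.3, 3.7]
width: 0.425
grasp_force: 20.0
```

Contact. I release and go up.

In the tool's units: -0.05 m is -1, -0.03 m is -0.6.

```bash
echo '[[[0, 0, 0], 0, 0.5], [[0, 0, 0], 0, 0.6], [[0, 0, 0], 0, 0.8], [[0, 0, 0], 0, 1], [[0, 0, 0], 0, 1]]' > next.json && python3 -m creep next.json; echo '[[[0, 0, -0.6], 0, 1], [[0, 0, -1], 0, 1], [[0, 0, -1], 0, 1], [[0, 0, -1], 0, 1], [[0, 0, 0], 0, 1]]' > next.json && python3 -m creep next.json; echo '[[[-1, 0, 0], 0, 1], [[-1, 0, 0], 0, 1], [[-1, 0, 0], 0, 1], [[-1, 0, 0], 0, 1], [[-1, 0, 0], 0, 1]]' > next.json && python3 -m creep next.json; python3 -c "
from bench import *
import cv2
f=grab_frame('scene')
cv2.imwrite('pics/s4.png',cv2.resize(f['img'][140:290,105:345],None,fx=3,fy=3,interpolation=cv2.INTER_CUBIC))"
```

```text
time: 8.8
tcp_pos: [0.4657, 0.354, 0.0466]
tool_rot: [-180.0, 0.0, 90.1]
force: [0.4, 0.1, -0.1]
width: 0.84
grasp_force: 0.0
time: 9.3
tcp_pos: [0.4684, 0.3576, 0.2335]
tool_rot: [179.5, -0.5, 90.0]
force: [-0.4, 0.4, -0.1]
width: 0.999
grasp_force: 0.0
time: 9.8
tcp_pos: [0.4655, 0.102, 0.2262]
tool_rot: [-180.0, 0.0, 90.1]
force: [2.0, -0.4, 0.6]
width: 1.0
grasp_force: 0.0
```

View pics/s4.png

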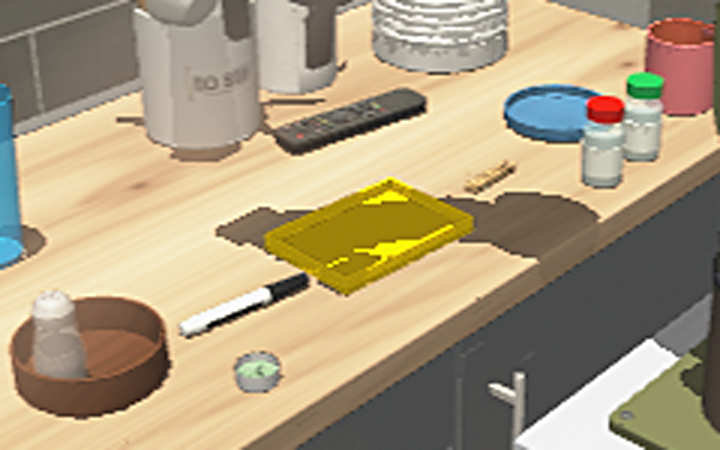

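The shaker stands upright at crop (58,340) in the left of the caddy. Next is the red jar.

In the tool's units: -0.044 m is -0.88, -0.014 m is -0.28.

```bash
echo '[[[-0.88, -0.28, 0], 0, 1], [[-0.88, -0.28, 0], 0, 1], [[-0.88, -0.28, 0], 0, 1], [[-0.88, -0.28, 0], 0, 1], [[-0.88, -0.28, 0], 0, 1]]' > next.json && python3 -m creep next.json; echo '[[[-0.88, -0.28, 0], 0, 1], [[-0.88, -0.28, 0], 0, 1], [[-0.88, -0.28, 0], 0, 1], [[0, 0, 0], 0, 1], [[0, 0, 0], 0, 1]]' > next.json && python3 -m creep next.json; python3 -c "
from bench import *
import cv2
print(observe()['joint_positions'].round(1))
f=grab_frame('scene')
cv2.imwrite('pics/s5.png',cv2.resize(f['img'][100:220,220:350],None,fx=4,fy=4,interpolation=cv2.INTER_CUBIC))"
```

```text
time: 10.35
tcp_pos: [0.3954, -0.1174, 0.2264]
tool_rot: [-180.0, -0.0, 90.1]
force: [0.6, -0.4, -0.1]
width: 1.002
grasp_force: 0.0
time: 10.85
tcp_pos: [0.3539, -0.2486, 0.2262]
tool_rot: [-180.0, -0.0, 89.9]
force: [0.1, 0.6, 0.5]
width: 0.997
grasp_force: 0.0
[ 51.6  29.6 -34.  121.5  27.6  36.6  -1.6]
```

View pics/s5.png

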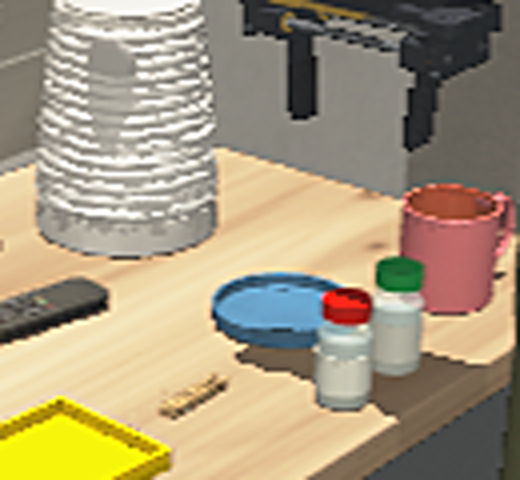

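The fingers are above the red jar, with tips at (301,117) and (417,148). I check the alignment while lowering partway.

In the tool's units: 0.05 m is 1, 0.04 m is 0.8.

```bash
python3 -c "
from h import *
f=grab_frame('scene')
for p in ((301,117),(417,148)): print(ray(f,220+p[0]/4,100+p[1]/4,.2262).round(4))
print(ray(f,220+347/4,100+301/4,.09))"; echo '[[[0, 0, 1], 0, 1], [[0, 0, 1], 0, 1], [[0, 0, 0.8], 0, 1], [[0, 0, 0.5], 0, 1], [[0, 0, 0.26], 0, 1]]' > next.json && python3 -m creep next.json; echo '[[[0, 0, 0], 0, 0.35], [[0, 0, 0], 0, 0.35], [[0, 0, 0], 0, 0.35], [[0, 0, 0], 0, 0.35], [[0, 0, 0], 0, 0.35]]' > next.json && python3 -m creep next.json 20;echo '[[[0, 0, 0], 0, 0.35], [[0, 0, 0], 0, 0.35], [[0, 0, 0], 0, 0.35]]' > next.json && python3 -m creep next.json 20
```

```text
[ 0.4031 -0.2439  0.2262]
[ 0.2994 -0.2447  0.2262]
[ 0.34982611 -0.24177954  0.09      ]
time: 11.45
tcp_pos: [0.3549, -0.2452, 0.0468]
tool_rot: [-179.8, -0.1, 90.4]
force: [11.7, 5.8, -1.0]
width: 0.998
grasp_force: 0.0
time: 11.95
tcp_pos: [0.3549, -0.2483, 0.0494]
tool_rot: [179.9, 0.0, 90.0]
force: [-0.1, -0.1, 0.2]
width: 0.571
grasp_force: 0.0
time: 12.25
tcp_pos: [0.3549, -0.2483, 0.0491]
tool_rot: [179.9, 0.0, 90.0]
force: [0.3, 0.5, 6.7]
width: 0.484
grasp_force: 20.0
```

In the tool's units: -0.05 m is -1, -0.04 m is -0.8.

```bash
echo '[[[0, 0, -0.4], 0, 0.35], [[0, 0, -0.8], 0, 0.35], [[0, 0, -1], 0, 0.35], [[0, 0, -1], 0, 0.35], [[0, 0, 0], 0, 0.35]]' > next.json && python3 -m creep next.json; for i in 1; do echo '[[[0.93, 0.23, 0], 0, 0.35], [[0.93, 0.23, 0], 0, 0.35], [[0.93, 0.23, 0], 0, 0.35], [[0.93, 0.23, 0], 0, 0.35], [[0.93, 0.23, 0], 0, 0.35]]' > next.json && python3 -m creep next.json; done; echo '[[[0.93, 0.23, 0], 0, 0.35], [[0.93, 0.23, 0], 0, 0.35], [[0.93, 0.23, 0], 0, 0.35], [[0.93, 0.23, 0], 0, 0.35], [[0.93, 0.23, 0], 0, 0.35]]' > next.json && python3 -m creep next.json; echo '[[[0.93, 0.23, 0], 0, 0.35], [[0.93, 0.23, 0], 0, 0.35], [[0, 0, 0], -0.0238, 0.35], [[0, 0, 0], -0.0238, 0.35], [[0, 0, 0], -0.0238, 0.35]]' > next.json && python3 -m creep next.json;echo '[[[0, 0, 0], -0.0238, 0.35], [[0, 0, 0], -0.0238, 0.35], [[0, 0, 0], -0.0238, 0.35], [[0, 0, 0], -0.0238, 0.35], [[0, 0, 0], 0, 0.35]]' > next.json && python3 -m creep next.json
```

```text
time: 12.75
tcp_pos: [0.357, -0.2491, 0.2134]
tool_rot: [179.5, 0.2, 90.0]
force: [0.6, -0.0, -1.8]
width: 0.487
grasp_force: 20.0
time: 13.25
tcp_pos: [0.411, -0.0141, 0.2079]
tool_rot: [-179.9, 0.0, 90.0]
force: [1.2, -0.3, -2.2]
width: 0.486
grasp_force: 20.0
time: 13.75
tcp_pos: [0.4685, 0.2183, 0.2075]
tool_rot: [-179.9, 0.1, 90.1]
force: [1.0, -0.1, -0.9]
width: 0.486
grasp_force: 20.0
time: 14.25
tcp_pos: [0.4911, 0.3097, 0.207]
tool_rot: [-179.8, 0.1, 116.2]
force: [0.2, -0.5, -2.0]
width: 0.488
grasp_force: 20.0
time: 14.75
tcp_pos: [0.4914, 0.3091, 0.207]
tool_rot: [-179.8, -0.1, 150.1]
force: [0.4, -0.1, -1.7]
width: 0.485
grasp_force: 20.0
```

In the tool's units: 0.05 m is 1, 0.04 m is 0.8.

```bash
echo '[[[0, 0, 1], 0, 0.35], [[0, 0, 0.8], 0, 0.35], [[0, 0, 0.2], 0, 0.35], [[0, 0, 0], 0, 0.35], [[0, 0, 0], 0, 0.35]]' > next.json && python3 -m creep next.json; python3 -c "
from bench import *
import cv2,numpy as np
f=grab_frame('scene');t=grab_frame('top')
cv2.imwrite('pics/s6.png',np.hstack([cv2.resize(f['img'][180:290,105:185],None,fx=5,fy=5,interpolation=cv2.INTER_CUBIC),cv2.resize(t['img'][135:245,120:200],None,fx=5,fy=5,interpolation=cv2.INTER_CUBIC)]))"
```

```text
time: 15.25
tcp_pos: [0.4923, 0.3112, 0.1101]
tool_rot: [179.9, 0.0, 150.0]
force: [-0.4, -0.4, -0.6]
width: 0.489
grasp_force: 20.0
```

View pics/s6.png

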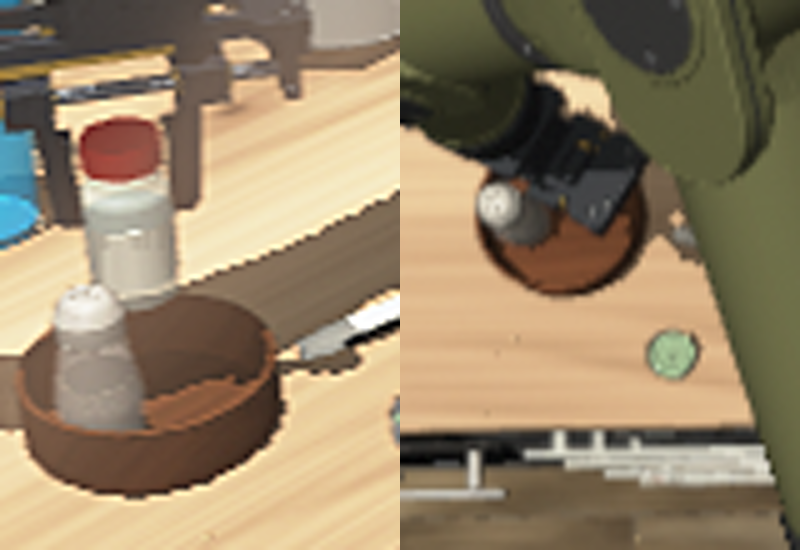

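The red jar hangs behind the shaker with its base near (135,298), the shaker top is at (499,203) in the top view, and the caddy rim spans (476–648). I check these numbers.

```bash
python3 -c "
from h import *
f=grab_frame('scene');t=grab_frame('top')
print('red',ray(f,105+120/5,180+130/5,.151),ray(f,105+135/5,180+295/5,.061))
print('shk',ray(f,105+88/5,180+290/5,.093),ray(t,120+99/5,135+203/5,.093))"
```

```text
red [0.49612613 0.30746367 0.151     ] [0.49160078 0.31384892 0.061     ]
shk [0.4676853  0.35478414 0.093     ] [0.46277921 0.35042188 0.093     ]
```

```bash
echo '[[[0, 0, 0.4], 0, 0.35], [[0, 0, 0.4], 0, 0.35], [[0, 0, 0.16], 0, 0.35], [[0, 0, 0.06], 0, 0.35], [[0, 0, 0], 0, 0.35]]' > next.json && python3 -m creep next.json; echo '[[[0, 0, 0.04], 0, 0.35], [[0, 0, 0], 0, 0.35], [[0, 0, 0.02], 0, 0.35], [[0, 0, 0], 0, 0.35]]' > next.json && python3 -m creep next.json; echo '[[[0, 0, 0.02], 0, 0.35], [[0, 0, 0], 0, 0.35], [[0, 0, 0], 0, 0.35]]' > next.json && python3 -m creep next.json
```

```text
time: 15.95
tcp_pos: [0.492, 0.3104, 0.0581]
tool_rot: [180.0, 0.0, 150.0]
force: [-0.4, -0.2, -1.1]
width: 0.488
grasp_force: 20.0
time: 16.35
tcp_pos: [0.492, 0.3101, 0.0549]
tool_rot: [180.0, 0.0, 150.0]
force: [-0.3, -0.5, -1.4]
width: 0.489
grasp_force: 20.0
time: 16.65
tcp_pos: [0.4921, 0.3103, 0.0542]
tool_rot: [180.0, 0.0, 150.0]
force: [-0.4, -0.7, 4.1]
width: 0.488
grasp_force: 20.0
```

In the tool's units: -0.05 m is -1, -0.0455 m is -0.91, 8.57 degrees / 360 = 0.0238.

```bash
echo '[[[0, 0, 0], 0, 0.55], [[0, 0, 0], 0, 0.65], [[0, 0, 0], 0, 0.8], [[0, 0, 0], 0, 1], [[0, 0, 0], 0, 1]]' > next.json && python3 -m creep next.json; echo '[[[0, 0, -0.6], 0, 1], [[0, 0, -1], 0, 1], [[0, 0, -1], 0, 1], [[0, 0, -0.8], 0, 1], [[0, 0, 0], 0.0238, 1]]' > next.json && python3 -m creep next.json; echo '[[[0, 0, 0], 0.0238, 1], [[0, 0, 0], 0.0238, 1], [[0, 0, 0], 0.0238, 1], [[0, 0, 0], 0.0238, 1], [[0, 0, 0], 0.0238, 1]]' > next.json && python3 -m creep next.json; echo '[[[0, 0, 0], 0.0238, 1], [[0, 0, 0], 0, 1], [[-0.91, -0.192, 0], 0, 1], [[-0.91, -0.192, 0], 0, 1], [[-0.91, -0.192, 0], 0, 1]]' > next.json && python3 -m creep next.json; echo '[[[-0.91, -0.192, 0], 0, 1], [[-0.91, -0.192, 0], 0, 1], [[-0.91, -0.192, 0], 0, 1], [[-0.91, -0.192, 0], 0, 1], [[-0.91, -0.192, 0], 0, 1]]' > next.json && python3 -m creep next.json; echo '[[[-0.91, -0.192, 0], 0, 1], [[-0.91, -0.192, 0], 0, 1], [[-0.91, -0.192, 0], 0, 1], [[0, 0, 0], 0, 1], [[0, 0, 0], 0, 1]]' > next.json && python3 -m creep next.json; python3 -c "
from h import *
import cv2,numpy as np
print(observe()['joint_positions'].round(1))
f=grab_frame('scene')['img'];t=grab_frame('top')['img']
R=lambda i:cv2.resize(i,None,fx=5,fy=5,interpolation=cv2.INTER_CUBIC)
cv2.imwrite('pics/s7.png',np.hstack([R(f[215:280,105:165]),R(t[155:220,125:215])]))
h=cv2.cvtColor(t,cv2.COLOR_BGR2HSV);m=cv2.inRange(h,(50,120,60),(75,255,255));print(cv2.connectedComponentsWithStats(m)[2:])"
```

```text
time: 17.15
tcp_pos: [0.4918, 0.3101, 0.0536]
tool_rot: [-180.0, -0.0, 150.0]
force: [0.1, 0.7, -0.7]
width: 0.89
grasp_force: 0.0
time: 17.65
tcp_pos: [0.4935, 0.3132, 0.2293]
tool_rot: [179.4, 0.0, 141.3]
force: [-0.1, 0.6, -0.6]
width: 1.002
grasp_force: 0.0
time: 18.15
tcp_pos: [0.4917, 0.3101, 0.2237]
tool_rot: [-180.0, 0.0, 98.3]
force: [-0.6, -0.2, 0.4]
width: 1.003
grasp_force: 0.0
time: 18.65
tcp_pos: [0.4625, 0.1723, 0.2236]
tool_rot: [-180.0, 0.0, 90.4]
force: [0.2, -0.3, -0.3]
width: 1.002
grasp_force: 0.0
time: 19.15
tcp_pos: [0.4149, -0.0556, 0.2238]
tool_rot: [180.0, 0.0, 90.3]
force: [0.5, 0.5, 0.3]
width: 0.998
grasp_force: 0.0
time: 19.65
tcp_pos: [0.3865, -0.1913, 0.2236]
tool_rot: [180.0, -0.0, 90.0]
force: [0.5, -0.3, -0.2]
width: 1.001
grasp_force: 0.0
[ 45.8  30.8 -38.8 121.7  31.6  37.7 -14.7]
(array([[     0,      0,    512,    384, 196608]], dtype=int32), array([[255.5, 191.5]]))
```

View pics/s7.png

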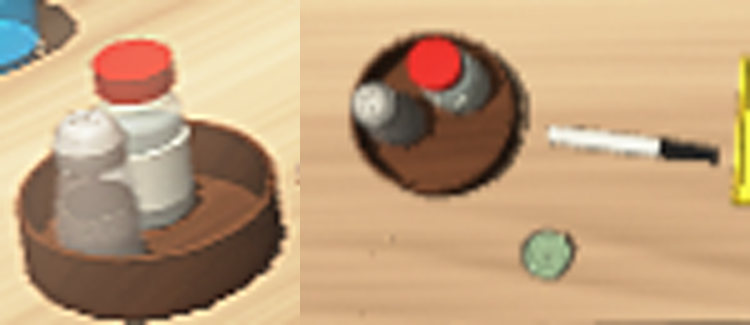

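Both stand upright in the caddy with free space at the front. Now the green jar.

In the tool's units: -0.0455 m is -0.91, -0.0095 m is -0.19.

```bash
echo '[[[-0.91, -0.19, 0], 0, 1], [[-0.91, -0.19, 0], 0, 1], [[-0.91, -0.19, 0], 0, 1], [[0, 0, 0], 0, 1], [[0, 0, 0], 0, 1]]' > next.json && python3 -m creep next.json; echo '[[[0, 0, 1], 0, 1], [[0, 0, 1], 0, 1], [[0, 0, 0.8], 0, 1], [[0, 0, 0.5], 0, 1], [[0, 0, 0.2], 0, 1]]' > next.json && python3 -m creep next.json; echo '[[[0, 0, 0], 0, 0.35], [[0, 0, 0], 0, 0.35], [[0, 0, 0], 0, 0.35], [[0, 0, 0], 0, 0.35], [[0, 0, 0], 0, 0.35]]' > next.json && python3 -m creep next.json 20;echo '[[[0, 0, 0], 0, 0.35], [[0, 0, 0], 0, 0.35], [[0, 0, 0], 0, 0.35]]' > next.json && python3 -m creep next.json 20; echo '[[[0, 0, -0.4], 0, 0.35], [[0, 0, -0.8], 0, 0.35], [[0, 0, -1], 0, 0.35], [[0, 0, -1], 0, 0.35], [[0, 0, 0], 0, 0.35]]' > next.json && python3 -m creep next.json
```

```text
time: 20.25
tcp_pos: [0.3592, -0.326, 0.2237]
tool_rot: [180.0, -0.0, 90.2]
force: [-0.6, 1.0, -0.2]
width: 1.0
grasp_force: 0.0
time: 20.75
tcp_pos: [0.3593, -0.3232, 0.0471]
tool_rot: [-179.9, -0.2, 90.4]
force: [0.7, 0.6, 0.6]
width: 0.998
grasp_force: 0.0
time: 21.25
tcp_pos: [0.3587, -0.3275, 0.0495]
tool_rot: [179.9, 0.1, 90.0]
force: [-0.1, 0.0, 0.7]
width: 0.574
grasp_force: 0.0
time: 21.55
tcp_pos: [0.3588, -0.3273, 0.0492]
tool_rot: [180.0, 0.0, 90.1]
force: [-0.1, 0.2, 5.5]
width: 0.488
grasp_force: 20.0
time: 22.05
tcp_pos: [0.3614, -0.3283, 0.2138]
tool_rot: [179.5, 0.3, 90.0]
force: [0.8, -0.1, -1.2]
width: 0.484
grasp_force: 20.0
```

In the tool's units: 0.0455 m is 0.91, 0.012 m is 0.24.

```bash
echo '[[[0.91, 0.24, 0], 0, 0.35], [[0.91, 0.24, 0], 0, 0.35], [[0.91, 0.24, 0], 0, 0.35], [[0.91, 0.24, 0], 0, 0.35], [[0.91, 0.24, 0], 0, 0.35]]' > next.json && python3 -m creep next.json; echo '[[[0.91, 0.24, 0], 0, 0.35], [[0.91, 0.22, 0], 0, 0.35], [[0.91, 0, 0], 0, 0.35], [[0.91, 0, 0], 0, 0.35], [[0.91, 0, 0], 0, 0.35]]' > next.json && python3 -m creep next.json;  echo '[[[0.91, 0, 0], 0, 0.35], [[0.91, 0, 0], 0, 0.35], [[0.91, 0, 0], 0, 0.35], [[0.91, 0, 0], 0, 0.35], [[0, 0, 0], 0.0238, 0.35]]' > next.json && python3 -m creep next.json;echo '[[[0, 0, 0], 0.0238, 0.35], [[0, 0, 0], 0.0238, 0.35], [[0, 0, 0], 0.0238, 0.35], [[0, 0, 0], 0.0238, 0.35], [[0, 0, 0], 0.0238, 0.35]]' > next.json && python3 -m creep next.json; echo '[[[0, 0, 0], 0.0238, 0.35], [[0, 0, 0], 0, 0.35], [[0, 0, 0], 0, 0.35]]' > next.json && python3 -m creep next.json
```

```text
time: 22.55
tcp_pos: [0.4175, -0.098, 0.2079]
tool_rot: [-179.9, 0.0, 90.0]
force: [1.1, 0.0, -0.8]
width: 0.492
grasp_force: 20.0
time: 23.05
tcp_pos: [0.44, 0.1293, 0.2077]
tool_rot: [-179.9, 0.1, 90.1]
force: [0.8, -0.1, -1.2]
width: 0.492
grasp_force: 20.0
time: 23.55
tcp_pos: [0.4386, 0.3182, 0.2082]
tool_rot: [-179.9, -0.4, 81.8]
force: [-0.3, 0.8, -1.1]
width: 0.486
grasp_force: 20.0
time: 24.05
tcp_pos: [0.4402, 0.3092, 0.2075]
tool_rot: [180.0, 0.1, 38.3]
force: [-0.3, -0.8, -0.9]
width: 0.492
grasp_force: 20.0
time: 24.35
tcp_pos: [0.4403, 0.3096, 0.208]
tool_rot: [180.0, 0.1, 30.3]
force: [0.3, -1.4, -1.1]
width: 0.489
grasp_force: 20.0
```

In the tool's units: 0.04 m is 0.8, 0.03 m is 0.6.

```bash
echo '[[[0, 0, 0.8], 0, 0.35], [[0, 0, 0.6], 0, 0.35], [[0, 0, 0], 0, 0.35], [[0, 0, 0], 0, 0.35]]' > next.json && python3 -m creep next.json; python3 -c "
from h import *
import cv2
f=grab_frame('scene');h=cv2.cvtColor(f['img'],cv2.COLOR_BGR2HSV)
for n,lo,hi,z in (('g',(50,120,40),(80,255,255),.138-.049+.084),('r',(0,200,90),(6,255,255),.089)):
    m=cv2.inRange(h,lo,hi);_,_,st,c=cv2.connectedComponentsWithStats(m)
    i=1+st[1:,4].argmax();print(n,st[i],c[i],ray(f,*c[i],z))"
```

```text
time: 24.75
tcp_pos: [0.4406, 0.31, 0.1387]
tool_rot: [-180.0, 0.1, 30.2]
force: [0.2, -0.6, -1.7]
width: 0.488
grasp_force: 20.0
g [ 53 244   4   5  13] [ 54.92307692 246.07692308] [0.43088951 0.53423076 0.173     ]
r [ 37 251   8   9  21] [ 39.47619048 255.42857143] [0.55287284 0.52070497 0.089     ]
```

```bash
python3 -c "
from h import *
import cv2,numpy as np
f=grab_frame('scene');t=grab_frame('top')
R=lambda i:cv2.resize(i,None,fx=5,fy=5,interpolation=cv2.INTER_CUBIC)
cv2.imwrite('pics/s8.png',np.hstack([R(f['img'][185:285,105:175]),R(t['img'][135:235,120:205])]))"
```

```text
(no output)
```

View pics/s8.png

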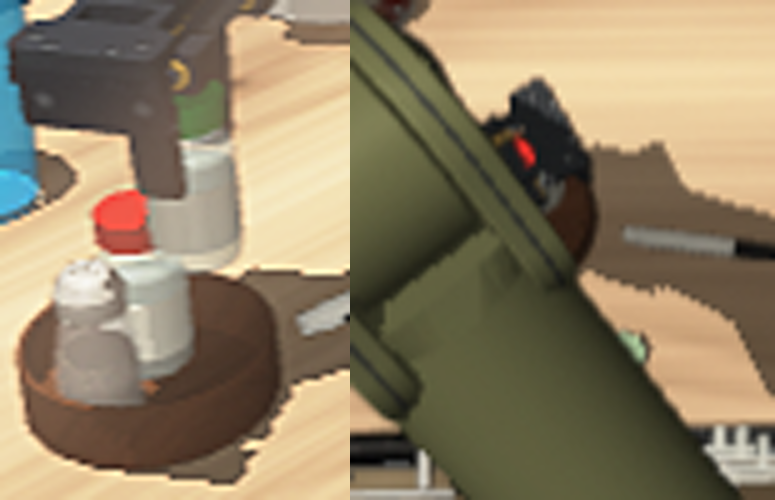

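The green jar hangs at crop (195,257) for its base, above and to the right of the standing red jar.

In the tool's units: 0.02 m is 0.4.

```bash
python3 -c "
from h import *
f=grab_frame('scene')
print(ray(f,105+(240-44)/5,185+255/5,.0895)); print('red lid',ray(f,105+133/5,185+207/5,.095))"; echo '[[[0, 0, 0.4], 0, 0.35], [[0, 0, 0.4], 0, 0.35], [[0, 0, 0], 0, 0.35]]' > next.json && python3 -m creep next.json; echo '[[[0, 0, 0.4], 0, 0.35], [[0, 0, 0.3], 0, 0.35], [[0, 0, 0.1], 0, 0.35], [[0, 0, 0], 0, 0.35], [[0, 0, 0], 0, 0.35]]' > next.json && python3 -m creep next.json
```

```text
[0.44095875 0.31158486 0.0895    ]
red lid [0.4934017  0.30921121 0.095     ]
time: 25.25
tcp_pos: [0.4401, 0.3095, 0.0979]
tool_rot: [180.0, 0.1, 30.1]
force: [-0.3, -0.7, -0.9]
width: 0.489
grasp_force: 20.0
time: 25.75
tcp_pos: [0.4413, 0.3105, 0.0597]
tool_rot: [-180.0, -0.1, 30.1]
force: [0.0, 0.5, -0.2]
width: 0.491
grasp_force: 20.0
```

In the tool's units: 0.002 m is 0.04.

```bash
echo '[[[0, 0, 0.04], 0, 0.35], [[0, 0, 0], 0, 0.35], [[0, 0, 0], 0, 0.35]]' > next.json && python3 -m creep next.json; echo '[[[0, 0, 0.04], 0, 0.35], [[0, 0, 0], 0, 0.35], [[0, 0, 0], 0, 0.35]]' > next.json && python3 -m creep next.json; echo '[[[0, 0, 0.02], 0, 0.35], [[0, 0, 0], 0, 0.35], [[0, 0, 0], 0, 0.35]]' > next.json && python3 -m creep next.json
```

```text
time: 26.05
tcp_pos: [0.441, 0.3101, 0.057]
tool_rot: [180.0, -0.0, 30.1]
force: [-0.2, -0.6, -0.7]
width: 0.491
grasp_force: 20.0
time: 26.35
tcp_pos: [0.4407, 0.31, 0.0546]
tool_rot: [180.0, 0.0, 30.1]
force: [-0.2, 0.6, -1.7]
width: 0.489
grasp_force: 20.0
time: 26.65
tcp_pos: [0.441, 0.3101, 0.0542]
tool_rot: [180.0, -0.0, 30.1]
force: [-0.6, -0.4, 5.3]
width: 0.486
grasp_force: 20.0
```

Units first: shifts go in shares of 50 mm and turns go in shares of 360 degrees. So -0.0448 m is -0.896, 0.0089 m is 0.178, -8.42 degrees / 360 = -0.0234.

```bash
echo '[[[0, 0, 0], 0, 0.55], [[0, 0, 0], 0, 0.65], [[0, 0, 0], 0, 0.8], [[0, 0, 0], 0, 1], [[0, 0, 0], 0, 1]]' > next.json && python3 -m creep next.json; echo '[[[0, 0, -0.6], 0, 1], [[0, 0, -0.8], 0, 1], [[0, 0, -0.8], 0, 1], [[0, 0, -0.6], 0, 1], [[0, 0, 0], 0, 1]]' > next.json && python3 -m creep next.json; echo '[[[0, 0, 0], -0.0234, 0.5], [[0, 0, 0], -0.0234, 0.5], [[0, 0, 0], -0.0234, 0.5], [[0, 0, 0], -0.0234, 0.5], [[0, 0, 0], -0.0234, 0.5]]' > next.json && python3 -m creep next.json;echo '[[[0, 0, 0], -0.0234, 0.5], [[-0.896, 0.178, 0], 0, 0.5], [[-0.896, 0.178, 0], 0, 0.5], [[-0.896, 0.178, 0], 0, 0.5], [[0, 0, 0], 0, 0.5]]' > next.json && python3 -m creep next.json; echo '[[[0, 0, 0.6], 0, 0.5], [[0, 0, 0.6], 0, 0.5], [[0, 0, 0], 0, 0.5], [[0, 0, 0], 0, 0.5]]' > next.json && python3 -m creep next.json
```

```text
time: 27.15
tcp_pos: [0.4407, 0.31, 0.0536]
tool_rot: [180.0, 0.0, 30.1]
force: [0.1, 0.6, -0.6]
width: 0.887
grasp_force: 0.0
time: 27.65
tcp_pos: [0.4427, 0.3118, 0.1976]
tool_rot: [-179.9, -0.5, 30.0]
force: [1.0, 0.2, 0.9]
width: 0.998
grasp_force: 0.0
time: 28.15
tcp_pos: [0.4403, 0.3095, 0.1926]
tool_rot: [-179.9, 0.1, 72.5]
force: [0.5, 0.4, -0.2]
width: 0.57
grasp_force: 0.0
time: 28.65
tcp_pos: [0.4442, 0.1643, 0.1919]
tool_rot: [-179.8, 0.5, 80.0]
force: [-0.6, 0.2, 0.2]
width: 0.498
grasp_force: 0.0
time: 29.05
tcp_pos: [0.4445, 0.1736, 0.1334]
tool_rot: [-179.9, 0.0, 80.7]
force: [-0.0, 0.6, 0.3]
width: 0.498
grasp_force: 0.0
```

In the tool's units: 0.04 m is 0.8, 0.03 m is 0.6.

```bash
echo '[[[0, 0.02, 0.8], 0, 0.5], [[0, 0, 0.8], 0, 0.5], [[0, 0, 0.6], 0, 0.5], [[0, 0, 0.24], 0, 0.5], [[0, 0, 0], 0, 0.5]]' > next.json && python3 -m creep next.json; echo '[[[0, 0, 0.1], 0, 0.5], [[0, 0, 0], 0, 0.5], [[0, 0, 0], 0, 0]]' > next.json && python3 -m creep next.json; echo '[[[0, 0, 0], 0, 0], [[0, 0, 0], 0, 0], [[0, 0, 0], 0, 0], [[0, 0, 0], 0, 0], [[0, 0, 0], 0, 0]]' > next.json && python3 -m creep next.json 10
```

```text
time: 29.55
tcp_pos: [0.4461, 0.1738, 0.0111]
tool_rot: [-180.0, 0.0, 80.7]
force: [-0.4, -0.9, -0.5]
width: 0.499
grasp_force: 0.0
time: 29.85
tcp_pos: [0.4468, 0.1732, 0.0076]
tool_rot: [179.9, -0.1, 80.6]
force: [-0.8, -0.7, 0.2]
width: 0.429
grasp_force: 0.0
time: 30.35
tcp_pos: [0.4462, 0.1729, 0.0069]
tool_rot: [180.0, -0.0, 80.6]
force: [0.3, 0.2, 3.6]
width: 0.169
grasp_force: 10.0
```

In the tool's units: -0.04 m is -0.8, -0.02 m is -0.4.

```bash
echo '[[[0, 0, -0.4], 0, 0], [[0, 0, -0.8], 0, 0], [[0, 0, 0], 0, 0]]' > next.json && python3 -m creep next.json 15;echo '[[[-0.82, 0.14, 0], 0, 0], [[-0.82, 0.14, 0], 0, 0], [[-0.82, 0.14, 0], 0, 0], [[-0.82, 0.14, 0], 0, 0], [[0, 0, 0], -0.0178, 0]]' > next.json && python3 -m creep next.json; echo '[[[0, 0, 0.4], 0, 0], [[0, 0, 0], 0, 0], [[0, 0, 0], 0, 0]]' > next.json && python3 -m creep next.json; python3 -c "
from h import *
import cv2,numpy as np
f=grab_frame('scene')
R=lambda i:cv2.resize(i,None,fx=5,fy=5,interpolation=cv2.INTER_CUBIC)
cv2.imwrite('pics/s9.png',R(f['img'][165:285,105:265]))"
```

```text
time: 30.65
tcp_pos: [0.4476, 0.174, 0.0697]
tool_rot: [179.8, -0.3, 80.6]
force: [1.3, -0.3, -1.6]
width: 0.167
grasp_force: 15.0
time: 31.15
tcp_pos: [0.4454, -0.0013, 0.0659]
tool_rot: [-179.8, 0.4, 86.5]
force: [-0.3, 0.1, 0.3]
width: 0.172
grasp_force: 15.0
time: 31.45
tcp_pos: [0.4464, 0.0066, 0.0463]
tool_rot: [-179.9, 0.1, 87.0]
force: [0.4, 0.3, -0.2]
width: 0.173
grasp_force: 15.0
```

View pics/s9.png

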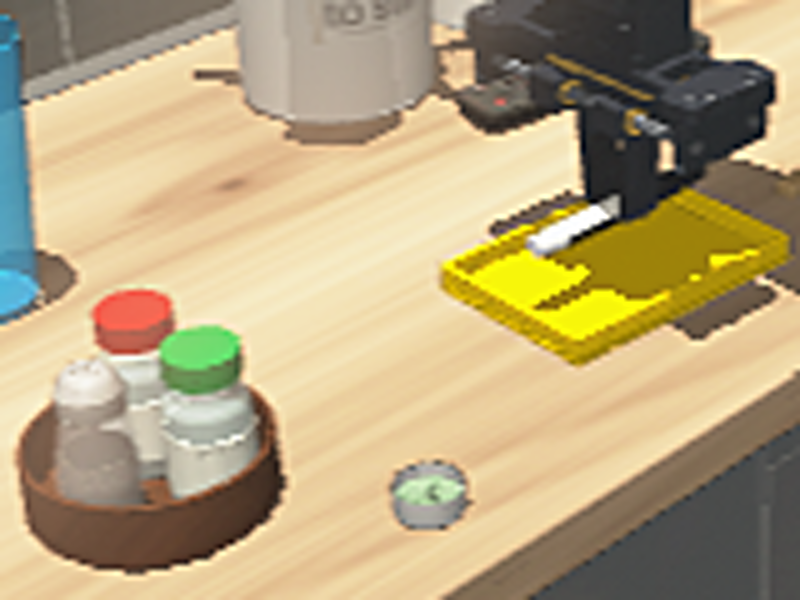

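The three stand upright in the caddy. The marker is over the tray, its white end at (532,246), inside the walls. I lower it.

In the tool's units: 0.02 m is 0.4, 0.01 m is 0.2.

```bash
echo '[[[0, 0, 0.4], 0, 0], [[0, 0, 0.2], 0, 0], [[0, 0, 0.04], 0, 0], [[0, 0, 0], 0, 0], [[0, 0, 0], 0, 0]]' > next.json && python3 -m creep next.json; echo '[[[0, 0, 0.04], 0, 0], [[0, 0, 0], 0, 0], [[0, 0, 0], 0, 0]]' > next.json && python3 -m creep next.json;echo '[[[0, 0, 0.02], 0, 0], [[0, 0, 0], 0, 0], [[0, 0, 0], 0, 0]]' > next.json && python3 -m creep next.json
```

```text
time: 32.0
tcp_pos: [0.4473, 0.0064, 0.0206]
tool_rot: [179.9, 0.1, 87.0]
force: [-0.9, -0.4, -0.7]
width: 0.167
grasp_force: 15.0
time: 32.3
tcp_pos: [0.4472, 0.0062, 0.0185]
tool_rot: [180.0, 0.1, 87.0]
force: [0.1, 0.6, 0.1]
width: 0.168
grasp_force: 15.0
time: 32.6
tcp_pos: [0.447, 0.0061, 0.0172]
tool_rot: [180.0, 0.1, 87.0]
force: [-0.9, -0.5, 0.2]
width: 0.17
grasp_force: 15.0
```

In the tool's units: 0.003 m is 0.06.

```bash
echo '[[[0, 0, 0.06], 0, 0], [[0, 0, 0], 0, 0], [[0, 0, 0], 0, 0]]' > next.json && python3 -m creep next.json; echo '[[[0, 0, 0.04], 0, 0], [[0, 0, 0], 0, 0], [[0, 0, 0], 0, 0]]' > next.json && python3 -m creep next.json;echo '[[[0, 0, 0.02], 0, 0], [[0, 0, 0], 0, 0], [[0, 0, 0], 0, 0]]' > next.json && python3 -m creep next.json
```

```text
time: 32.9
tcp_pos: [0.4469, 0.0061, 0.0142]
tool_rot: [-180.0, 0.1, 87.0]
force: [0.3, 0.6, 0.0]
width: 0.167
grasp_force: 15.0
time: 33.2
tcp_pos: [0.4469, 0.0061, 0.0122]
tool_rot: [-180.0, 0.1, 87.0]
force: [-0.6, 0.1, -0.1]
width: 0.165
grasp_force: 15.0
time: 33.5
tcp_pos: [0.4469, 0.0061, 0.0112]
tool_rot: [180.0, 0.1, 87.0]
force: [1.0, 0.0, -0.5]
width: 0.17
grasp_force: 15.0
```

In the tool's units: 0.001 m is 0.02.

```bash
echo '[[[0, 0, 0.02], 0, 0], [[0, 0, 0], 0, 0], [[0, 0, 0], 0, 0]]' > next.json && python3 -m creep next.json; echo '[[[0, 0, 0], 0, 0.3], [[0, 0, 0], 0, 0.45], [[0, 0, 0], 0, 0.45], [[0, 0, -0.4], 0, 0.45], [[0, 0, -0.6], 0, 0.45]]' > next.json && python3 -m creep next.json; echo '[[[0, 0, -0.8], -0.0142, 0.45], [[-0.868, -0.062, 0], 0, 0.45], [[-0.868, -0.062, 0], 0, 0.45], [[-0.868, -0.062, 0], 0, 0.45], [[-0.868, -0.062, 0], 0, 0.45]]' > next.json && python3 -m creep next.json; echo '[[[0, 0, 0.4], 0, 0.45], [[0, 0, 0], 0, 0.45], [[0, 0, 0], 0, 0.45]]' > next.json && python3 -m creep next.json
```

```text
time: 33.8
tcp_pos: [0.447, 0.0062, 0.0108]
tool_rot: [179.9, 0.1, 87.0]
force: [-0.1, 0.5, 8.7]
width: 0.17
grasp_force: 15.0
time: 34.3
tcp_pos: [0.4472, 0.0045, 0.0389]
tool_rot: [-180.0, 0.4, 87.0]
force: [0.7, -0.8, -0.7]
width: 0.45
grasp_force: 0.0
time: 34.8
tcp_pos: [0.4397, -0.1709, 0.0746]
tool_rot: [179.9, 0.4, 91.4]
force: [0.9, -0.1, 0.7]
width: 0.45
grasp_force: 0.0
time: 35.1
tcp_pos: [0.4402, -0.168, 0.0546]
tool_rot: [179.9, 0.3, 91.5]
force: [-0.0, -0.6, 0.4]
width: 0.447
grasp_force: 0.0
```

In the tool's units: 0.02 m is 0.4, 0.001 m is 0.02.

```bash
echo '[[[0, 0.02, 0.4], 0, 0.45], [[0, 0, 0.3], 0, 0.45], [[0, 0, 0.16], 0, 0.45], [[0, 0, 0], 0, 0.45], [[0, 0, 0], 0, 0.45]]' > next.json && python3 -m creep next.json; echo '[[[0, 0, 0.06], 0, 0.45], [[0, 0, 0], 0, 0.45], [[0, 0, 0], 0, 0.45]]' > next.json && python3 -m creep next.json
```

```text
time: 35.6
tcp_pos: [0.442, -0.168, 0.0122]
tool_rot: [179.8, 0.4, 91.6]
force: [0.1, 0.1, -0.1]
width: 0.453
grasp_force: 0.0
time: 35.9
tcp_pos: [0.4414, -0.1697, 0.0089]
tool_rot: [179.9, 0.4, 91.4]
force: [0.0, -0.3, 0.6]
width: 0.451
grasp_force: 0.0
```

```bash
python3 -c "
from h import *
import cv2
f=grab_frame('scene')
h=cv2.cvtColor(f['img'],cv2.COLOR_BGR2HSV)
roi=h[170:250,180:280]
m=cv2.inRange(roi,(0,0,190),(180,50,255));_,_,st,c=cv2.connectedComponentsWithStats(m)
for i in range(1,len(st)):
  if st[i,4]>15: print('white',st[i]+[180,170,0,0,0],ray(f,c[i][0]+180,c[i][1]+170,.014))
m=cv2.inRange(roi,(0,0,0),(180,255,50));_,_,st,c=cv2.connectedComponentsWithStats(m)
for i in range(1,len(st)):
  if st[i,4]>15: print('black',st[i]+[180,170,0,0,0],ray(f,c[i][0]+180,c[i][1]+170,.014))
"
```

```text
white [183 201  28  15  29] [0.55507308 0.03698742 0.014     ]
white [211 212  25  15 106] [0.45021897 0.02880233 0.014     ]
black [209 170  38  19  95] [ 0.61480357 -0.17938735  0.014     ]
black [259 170  21  10  78] [ 0.5468076  -0.31581992  0.014     ]
black [250 173  15  24 132] [ 0.51733626 -0.21476387  0.014     ]
black [270 180  10  21 116] [ 0.452589   -0.21507565  0.014     ]
black [236 209   9   7  26] [ 0.44071163 -0.03478704  0.014     ]
```

The marker lies in the tray: white part at (.450,.029), cap at (.441,−.035). Now grip the peg.

In the tool's units: 0.003 m is 0.06.

```bash
echo '[[[0, 0, 0.06], 0, 0.45], [[0, 0, 0], 0, 0.45], [[0, 0, 0], 0, 0]]' > next.json && python3 -m creep next.json; echo '[[[0, 0, 0], 0, 0], [[0, 0, 0], 0, 0], [[0, 0, 0], 0, 0], [[0, 0, 0], 0, 0], [[0, 0, 0], 0, 0]]' > next.json && python3 -m creep next.json 10; echo '[[[0, 0, -0.4], 0, 0], [[0, 0, -0.8], 0, 0], [[0, 0, 0], 0, 0], [[0, 0, 0], 0, 0]]' > next.json && python3 -m creep next.json
```

```text
time: 36.25
tcp_pos: [0.4412, -0.1697, 0.0055]
tool_rot: [179.9, 0.4, 91.4]
force: [-0.1, -0.5, -0.3]
width: 0.383
grasp_force: 0.0
time: 36.75
tcp_pos: [0.4413, -0.1697, 0.0056]
tool_rot: [179.9, 0.4, 91.4]
force: [0.4, -0.0, 0.9]
width: 0.165
grasp_force: 10.0
time: 37.15
tcp_pos: [0.4416, -0.1697, 0.0661]
tool_rot: [179.8, 0.4, 91.3]
force: [-0.0, -0.1, -0.3]
width: 0.169
grasp_force: 10.0
```

In the tool's units: -0.0422 m is -0.844, 0.0084 m is 0.168.

```bash
echo '[[[-0.844, 0.168, 0], 0, 0], [[-0.844, 0.168, 0], 0, 0], [[-0.844, 0.168, 0], 0, 0], [[-0.844, 0.168, 0], 0, 0], [[0, 0, 0], 0, 0]]' > next.json && python3 -m creep next.json;echo '[[[0, 0, 0.6], 0, 0], [[0, 0, 0], 0, 0], [[0, 0, 0.24], 0, 0], [[0, 0, 0], 0, 0], [[0, 0, 0], 0, 0]]' > next.json && python3 -m creep next.json; python3 -c "
from h import *
import cv2
f=grab_frame('scene')
h=cv2.cvtColor(f['img'],cv2.COLOR_BGR2HSV);m=cv2.inRange(h[150:200,250:325],(95,120,40),(120,255,255));_,_,st,c=cv2.connectedComponentsWithStats(m);i=1+st[1:,4].argmax();x,y,w,hh,a=st[i];x+=250;y+=150
print(st[i],ray(f,x+w/2-.5,y+hh/2-1.5,.012))"
```

```text
time: 37.65
tcp_pos: [0.4775, -0.3454, 0.0647]
tool_rot: [179.9, 0.7, 90.8]
force: [-0.6, 0.3, 0.4]
width: 0.17
grasp_force: 10.0
time: 38.15
tcp_pos: [0.4791, -0.337, 0.0251]
tool_rot: [179.9, 0.4, 91.4]
force: [0.5, -0.1, -0.0]
width: 0.167
grasp_force: 10.0
[ 23  19  36  18 156] [ 0.48167081 -0.33956863  0.012     ]
```

Centred over the dish. I lower it: the expected contact is at TCP ≈ 0.0095.

In the tool's units: 0.008 m is 0.16, 0.004 m is 0.08.

```bash
echo '[[[0, 0, 0.16], 0, 0], [[0, 0, 0.08], 0, 0], [[0, 0, 0], 0, 0], [[0, 0, 0], 0, 0]]' > next.json && python3 -m creep next.json;echo '[[[0, 0, 0.04], 0, 0], [[0, 0, 0], 0, 0], [[0, 0, 0], 0, 0]]' > next.json && python3 -m creep next.json; echo '[[[0, 0, 0.02], 0, 0], [[0, 0, 0], 0, 0], [[0, 0, 0], 0, 0]]' > next.json && python3 -m creep next.json
```

```text
time: 38.6
tcp_pos: [0.4789, -0.3375, 0.0128]
tool_rot: [179.9, 0.4, 91.4]
force: [-0.2, 0.4, 0.4]
width: 0.167
grasp_force: 10.0
time: 38.9
tcp_pos: [0.479, -0.3376, 0.0109]
tool_rot: [179.9, 0.4, 91.4]
force: [0.2, -0.8, -0.0]
width: 0.167
grasp_force: 10.0
time: 39.2
tcp_pos: [0.479, -0.3376, 0.0099]
tool_rot: [179.9, 0.4, 91.4]
force: [0.9, -0.4, 0.4]
width: 0.17
grasp_force: 10.0
```

In the tool's units: 0.001 m is 0.02.

```bash
echo '[[[0, 0, 0.02], 0, 0], [[0, 0, 0], 0, 0], [[0, 0, 0], 0, 0]]' > next.json && python3 -m creep next.json; echo '[[[0, 0, 0], 0, 0.3], [[0, 0, 0], 0, 0.45], [[0, 0, 0], 0, 0.45], [[0, 0, -0.4], 0, 0.45], [[0, 0, -0.8], 0, 0.45]]' > next.json && python3 -m creep next.json; echo '[[[0, 0, -1], 0, 0.45], [[0, 0, -1], 0, 0.45], [[0, 0, -1], 0, 0.45], [[1, 0, 0], 0, 0.5], [[1, 0, 0], 0, 0.5]]' > next.json && python3 -m creep next.json; echo '[[[1, 0, 0], 0, 0.5], [[1, 0, 0], 0, 0.5], [[1, 0, 0], 0, 0.5], [[0, 0, 0], 0, 0.5], [[0, 0, 0], 0, 0.5]]' > next.json && python3 -m creep next.json; python3 - <<'E'
from h import *
import cv2
f=grab_frame('scene');t=grab_frame('top')
def comps(f,box,lo,hi,z,n,mn=15):
    y0,y1,x0,x1=box;h=cv2.cvtColor(f['img'],cv2.COLOR_BGR2HSV)[y0:y1,x0:x1]
    _,_,st,c=cv2.connectedComponentsWithStats(cv2.inRange(h,lo,hi))
    for i in range(1,len(st)):
        if st[i,4]>mn: print(n,st[i,2:],ray(f,c[i][0]+x0,c[i][1]+y0,z)[:2].round(3))
comps(f,(165,195,270,325),(5,40,80),(40,200,255),.012,'peg scene',8)
comps(t,(155,195,290,350),(5,40,60),(40,200,255),.012,'peg top',6)
comps(t,(160,200,200,265),(0,0,170),(180,50,255),.014,'marker top',8)
comps(t,(150,220,125,180),(0,180,120),(8,255,255),.095,'red top')
comps(t,(150,220,125,180),(50,120,60),(80,255,255),.095,'green top')
comps(t,(190,230,160,190),(45,30,60),(80,140,255),.015,'tea top')
comps(t,(170,210,335,385),(0,100,60),(8,220,255),.09,'mug top')
E
```

```text
time: 39.5
tcp_pos: [0.479, -0.3376, 0.0097]
tool_rot: [179.9, 0.4, 91.4]
force: [-1.7, 0.9, 6.5]
width: 0.169
grasp_force: 10.0
time: 40.0
tcp_pos: [0.4767, -0.3364, 0.0669]
tool_rot: [-179.8, 0.2, 91.4]
force: [0.1, -0.6, 0.5]
width: 0.446
grasp_force: 0.0
time: 40.5
tcp_pos: [0.4768, -0.2365, 0.2197]
tool_rot: [179.6, 0.5, 91.1]
force: [1.1, 0.9, -0.4]
width: 0.502
grasp_force: 0.0
time: 41.0
tcp_pos: [0.4725, -0.0851, 0.2173]
tool_rot: [179.9, 0.4, 91.6]
force: [0.0, -0.3, -0.4]
width: 0.499
grasp_force: 0.0
peg scene [  55   30 1002] [ 0.435 -0.327]
peg scene [15  9 61] [ 0.479 -0.331]
peg top [  60   40 2068] [ 0.481 -0.349]
marker top [22  4 67] [0.448 0.027]
red top [11 11 95] [0.494 0.309]
green top [11 11 96] [0.439 0.308]
tea top [ 9  8 59] [0.358 0.238]
mug top [14 19 97] [ 0.398 -0.515]
```

```bash
python3 -c "
from bench import *
print(close_job())"
```

```text
the job is handed in; nothing more can be done
None
```

I handed the job in at about 41 s of robot time: the shaker and both jars stand upright in the caddy, the marker lies in the tray and the peg in the dish; the tea light and mug were not touched. The closing camera measurements agreed, except the shaker, which I last saw standing in the caddy before I placed the marker, and the verdict was not shown.

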